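# Mount the inspection camera and snap its lens cap in

## Robot

A 7-joint arm with a two-finger parallel gripper is mounted at the origin on a cart in front of the work surface, level with it; the furniture and walls round the work are solid. World frame = base frame: x ahead of the robot, y to its left, z up, the work surface at z = 0. Lengths are in m, angles in rad, forces in N, time in s.
With the tool pointing down it reaches from about 0.425 to 0.875 m from the base axis. Payload 4.7 kg.
Tool frame: the origin (TCP) lies midway between the tips of the shut fingers; the grasp point (between the pads) lies 19 mm behind it (ctrl.grip_point_offset is the distance from the TCP to the grasp point, in m); z points along the fingers, y is the line along which they close (so a half turn about z gives the same grasp; the last joint's range is limited). The gripper opens to 87 mm and grips with 3 to 60 N. Pads are 19 mm wide; open, the fingers measure 117 mm over their backs; the gripper's body (75 mm by 190 mm) begins 51 mm behind the grasp point.
Start: joints at [1.258, 0.321, -0.07, 1.45, 0.023, 1.371, -0.057], TCP at [0.209, -0.616, 0.223] pointing down, gripper open.
Joint ranges: [-2.86, 2.86], [-0.3, 2.09], [-1.38, 1.24], [0.06, 2.45], [-1.56, 4.7], [0.09, 2.05], [-2.69, 2.69]. Speed limits (rad/s): [2.57, 2.57, 3.14, 3.14, 3.14, 3.14, 3.14].

## Interface

Orientations are given as a rotation vector (axis times angle).
In Python, from bench import ctrl gives the robot as it stands. The module is installed in compiled form; this text tells all that it offers.
- The arm moves only by the shell command python3 -m handwheel 'ROWS' [OPENING] [FORCE]. ROWS is JSON, a list of rows, each an object of numbers: "x", "y", "z": the shift along the tool's x, y, z in m; "wx", "wy", "wz": the turn, a rotation vector about the tool's x, y, z in degrees. A call has 1 to 10 rows; each row is the pose to reach, as a shift and turn from the pose commanded when the call began, along the tool's axes at that moment; what a row does not reach only later rows make up. A row lasts 1/12 s, in which the tool goes at most 41.7 mm and 7.16 degrees, less where a joint would pass 70% of its speed; a pose out of reach is approached as far as the arm can. A call with a gripper value outside its range is refused whole. OPENING is the finger opening in m, from 0 to 0.087, set as the call begins (- or left out, the last holds). The fingers move at their own pace and stop on an object; FORCE is the grip in N (left out, the last holds). Time passes only in rows, so rows that repeat a pose let the fingers close. It gives the time, the measured TCP pose, the force, the opening and the grip force at its end, in the units of the state.
- ctrl.get_state(): the state, without advancing time (a new reading comes with each control period).
- ctrl.get_image(name): name is "side" or "top" or "wrist"; returns a dict with "image" (384x512x3 uint8, red, green, blue), "K" (3x3 intrinsics, pixels), "k1" (the pictures are not rectified: a ray, as slopes to the right and down, at radius r is drawn at 1 + k1 r^2 times it, then the intrinsics apply), "world_to_cam" (4x4, takes a point from world to camera coordinates); the wrist camera has in their place "hand_eye" (4x4, takes a point from camera to tool coordinates, whose origin is the TCP and whose axes are the flange's). Camera axes: x right, y down, z forward; pixel columns grow to the right and rows downward; lengths in m; the calibration is good to about 2 mm. A picture is of the moment at which its call begins: read the wrist's pose just before it. There is no depth.
- ctrl.close_job(): hands the job in; it is judged then, once.
The state is a dict: "time": time; "joint_positions": joint angles; "qd": joint speeds; "joint_torque": joint torques, N m; "position": TCP position; "tool_rot": TCP orientation; "ft_force": force on the tool from outside, world axes, zero at the start; "torque": the same for the moment, N m; "grip_width": opening from 0.0 (shut) to 1.0 (fully open); "grip_force": force on a finger pad.
Only numpy, scipy, OpenCV 4.12 (cv2) and the standard library are available. Lean on these libraries where they do the work, as an engineer would, in place of code of your own. Each camera call takes 0.05 s, during which the arm holds its last target. There are 200 camera calls.

## Task

Lift the white inspection camera out of its grey storage block and push its post down into the round spring-plunger holder until the camera body rests fully home on the holder, upright. Then pinch the two tabs of the orange lens cap together, keep them pinched while you set the cap right down on the camera's lens rim, and only then let them go so that they spring out under the rim. Leave the marker lying where it is, and never tip the camera over.

Things in the scene. Friction and masses are not known exactly. Their poses are not given: they have to be found in the camera images.
- camera_centre (a point): centre of the square white camera body (62 x 62 mm, 42 mm high, loose, about 0.35 kg), lens looking up; 22 mm above its underside. x, y square to the flat grip sides, z up. Below it a steel post 18 mm thick, 50 mm long, its last 8 mm tapering to 10 mm; on it the round lens ring, 62 mm across, 22 mm high. At the start the post hangs loosely in the storage block, the body resting on that.
- lens_rim (a point): centre of the top of the camera's aluminium lens rim, 64 mm above the body's underside, 42 mm above camera_centre; z along the lens axis. The rim's opening is 48 mm across, its lip 5 mm thick; below the lip the bore widens to 57 mm (undercut) down to the glass, 17 mm below the rim.
- block_top (a point): centre of the top of the grey storage block (fixed, 76 x 76 mm, 56 mm high), at the mouth of its 25 mm hole, 52 mm deep; axes square to the block.
- holder_mouth (a point): centre of the top of the round aluminium post holder (fixed; tube 50 mm across, 56 mm high, on a dark disc 74 mm across), at the mouth of its upright bore, 21.6 mm across. The bore's floor is 4 mm above the bench; home, the camera body rests on the tube's top. z up; a brass plunger housing with a black knob sticks out at -x (to 48 mm from the axis, 36 mm above the bench).
- plunger (a joint): spring plunger in the holder's side: 0 = out, its round nose in the bore (tip 5.5 mm short of the axis, 36 mm above the bench); grows in m as it is pushed back, at most 0.008. Spring 2 N plus 0.8 N per mm. The post must be pushed past it with about 4 to 12 N (more than its weight) and then holds it back by 0.001 to 0.005.
- cap_grip (a point): point midway between the two upright black finger tabs of the lens cap (loose, about 0.09 kg): pinch here. Tabs at +y and -y, 40 mm over their outer faces, 29 mm fully pinched, each 26 mm wide (x), 33 mm high; their tops 15 mm above this point. It is 36 mm above the cap's underside, 19 mm above the top of the orange flange (60 mm across, 5 mm thick); z up.
- cap_seat (a point): centre of the underside of the cap's orange flange, 24 mm below cap_grip; rests on the lens rim. Below it a round plug, 44 mm across, 12 mm deep, with two yellow lugs (at +y, -y; tops 7 mm below this face) reaching 27 mm from the axis with the tabs free, 21.5 mm pinched. The cap starts on the bench, standing on its plug.
- tab_left (a joint): travel of the +y tab and its lug in m: 0 = sprung out (free), 0.0055 = fully pinched in to its stop; spring 2.7 N at 0, 7.7 N fully in.
- tab_right (a joint): the same for the -y tab: 0 free, 0.0055 fully pinched.
- marker_centre (a point): middle of a white felt marker lying on the bench, 132 mm long along x, 14 mm wide, 16 mm high: leave it alone.
Not all that is in view belongs to the job. Leave any red or turquoise look-alike of the part that bears holder_mouth alone.

How it is judged:
On the way, in this order (a step that is already met when the one before it is completed fails the run):
1. the camera is lifted clear of the storage block (height (world z) of camera_centre above 0.13 m and angle between lens_rim's own z axis and vertical below 0.4 rad), for 0.1 s.
2. the camera's post is pushed fully home in the holder, the plunger bearing on it (horizontal distance between lens_rim and holder_mouth below 0.006 m and z of lens_rim in the frame of holder_mouth between 0.06 and 0.068 m and angle between lens_rim's own z axis and vertical below 0.06 rad and value of joint plunger above 0.0008 m), for 0.2 s.
3. the cap is lifted by its tabs, both pinched in (height (world z) of cap_grip above 0.075 m and value of joint each of tab_left, tab_right above 0.003 m), for 0.2 s.
4. the cap is set down on the lens rim with both tabs still pinched (horizontal distance between cap_seat and lens_rim below 0.005 m and z of cap_seat in the frame of lens_rim between -0.004 and 0.004 m and angle between cap_seat's own z axis and vertical below 0.12 rad and value of joint each of tab_left, tab_right above 0.003 m), for 0.1 s.
At the end, for the whole second after the job is handed in: Camera in the holder: lens within 6 mm of its axis, body within 4 mm of resting on it, tilt under 0.06 rad, plunger pushed back by 0.8 mm or more. Cap on the lens rim: centred within 5 mm, flange within 4 mm of the rim, tilt under 0.12 rad, both tabs sprung out to within 2 mm of free (all of step 2 and horizontal distance between cap_seat and lens_rim below 0.005 m and z of cap_seat in the frame of lens_rim between -0.004 and 0.004 m and angle between cap_seat's own z axis and vertical below 0.12 rad and value of joint each of tab_left, tab_right below 0.002 m); the robot touches nothing.
It fails at once if the camera is tipped over (angle between lens_rim's own z axis and vertical above 0.7 rad).
It fails at once if the marker is moved more than 30 mm (distance of marker_centre from where it was at the start of the episode above 0.03 m).
It also fails if it takes over 70 s, if anything falls off the work surface, if the arm or the gripper's body presses on something with over 40 N, if the wrist force passes 120 N, or if a joint passes its speed limit or range.

## Working session

There is one attempt and no reset: what is moved stays moved. The work goes in short steps, Python scripts to look and compute and a shell command to move; the robot and the scene stay as the last step left them, time stands still between calls to the robot, and variables do not carry over. Pictures are saved under pics/ and viewed, at most 11 in all, crops included, and the job is handed in when it is done.

```bash
mkdir -p pics; cat > h.py <<'E'
import numpy as np, cv2, pickle
from bench import ctrl
from scipy.spatial.transform import Rotation as R
def grab(name, fn=None):
    s=ctrl.get_state(); d=ctrl.get_image(name)
    if name=="wrist":
        T=np.eye(4); r=np.array(s["tool_rot"]); T[:3,:3]=R.from_rotvec(r).as_matrix(); T[:3,3]=s["position"]
        d["c2w"]=T@np.array(d["hand_eye"])
    else: d["c2w"]=np.linalg.inv(np.array(d["world_to_cam"]))
    if fn: cv2.imwrite("pics/"+fn, d["image"][:,:,::-1]); pickle.dump(d,open("pics/"+fn+".pkl","wb"))
    return d
def ray(d,u,v):
    K=np.array(d["K"]); x=(u-K[0,2])/K[0,0]; y=(v-K[1,2])/K[1,1]; k=d["k1"]
    rd=np.hypot(x,y); r=rd
    for _ in range(30): r=rd/(1+k*r*r)
    f=r/rd if rd>0 else 1
    D=d["c2w"][:3,:3]@np.array([x*f,y*f,1]); return d["c2w"][:3,3],D
def onz(d,u,v,z):
    o,D=ray(d,u,v); return o+D*(z-o[2])/D[2]
def proj(d,p):
    T=np.linalg.inv(d["c2w"]); q=T[:3,:3]@p+T[:3,3]; x,y=q[:2]/q[2]; f=1+d["k1"]*(x*x+y*y); K=np.array(d["K"])
    return K[0,0]*x*f+K[0,2],K[1,1]*y*f+K[1,2]
def load(fn): return pickle.load(open("pics/"+fn+".pkl","rb"))
E
python3 - <<'E'
from h import *
s=ctrl.get_state(); print({k:np.round(v,3) for k,v in s.items()})
a=grab("top","top.png");b=grab("side","side.png")
for d in(a,b): print(d["c2w"].round(2),d["k1"],np.array(d["K"]).round(1).tolist())
E
```

```text
{'time': np.float64(0.0), 'joint_positions': array([ 1.258,  0.322, -0.07 ,  1.452,  0.023,  1.371, -0.057]), 'qd': array([ 0.001, -0.   ,  0.001,  0.002, -0.   , -0.   ,  0.001]), 'joint_torque': array([-0.0000e+00, -4.9129e+01, -4.0400e-01, -3.1253e+01, -6.4000e-02,
        4.4000e-02,  0.0000e+00]), 'position': array([ 0.208, -0.615,  0.221]), 'tool_rot': array([-3.098e+00, -5.110e-01,  1.000e-03]), 'ft_force': array([-0.468,  0.069,  0.315]), 'torque': array([-0.002, -0.001,  0.023]), 'grip_force': np.float64(0.0), 'grip_width': np.float64(1.002)}
[[ 0.18 -0.96  0.2   0.36]
 [-0.98 -0.18  0.03 -0.15]
 [ 0.   -0.2  -0.98  0.95]
 [ 0.    0.    0.    1.  ]] -0.07185458719082179 [[369.3, 0.0, 251.4], [0.0, 369.3, 184.7], [0.0, 0.0, 1.0]]
[[-0.89 -0.29  0.34  0.22]
 [-0.45  0.55 -0.7   0.52]
 [ 0.02 -0.78 -0.62  0.69]
 [ 0.    0.    0.    1.  ]] -0.05347508300872884 [[401.6, 0.0, 258.7], [0.0, 401.6, 192.5], [0.0, 0.0, 1.0]]
```

View pics/top.png

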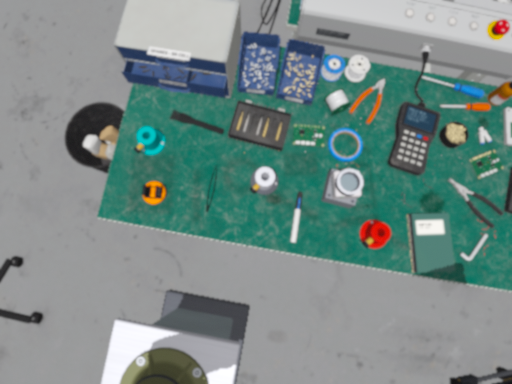

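View pics/side.png

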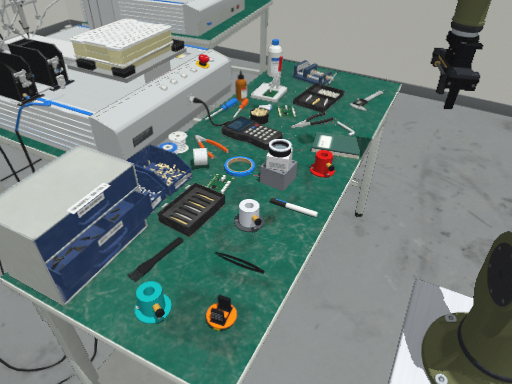

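Top view candidates for the holder: grey tube with dark disc at (265,178), turquoise (150,140), red (375,235). The aluminium one with the dark disc fits; camera (346,184), cap (153,192), marker (297,218). I'll confirm with a crop.

```bash
python3 - <<'E'
from h import *
a=load("top.png");b=load("side.png")
A=cv2.resize(a["image"][120:250,120:410],None,fx=2.7,fy=2.7,interpolation=cv2.INTER_CUBIC)
B=cv2.resize(b["image"][130:245,225:355],None,fx=2.1,fy=2.1,interpolation=cv2.INTER_CUBIC)
C=cv2.resize(b["image"][270:340,190:260],None,fx=3.4,fy=3.4,interpolation=cv2.INTER_CUBIC)
o=np.zeros((595,790,3),np.uint8);o[:A.shape[0],:A.shape[1]]=A[:, :790]
o[352:352+B.shape[0],:B.shape[1]]=B[:243];o[352:352+C.shape[0],300:300+C.shape[1]]=C
cv2.imwrite("pics/crop.png",o[:,:,::-1])
for n,u,v,z in [("lens",349,182,.12),("holder",265,175,.056),("cap",153,192,.017),("marker",297,218,.01)]: print(n,onz(a,u,v,z).round(3))
for n,u,v,z in [("lens",280,148,.12),("holder",249,206,.056),("cap",222,317,.017)]: print(n,onz(b,u,v,z).round(3))
E
```

```text
lens [ 0.57  -0.342  0.12 ]
holder [ 0.567 -0.148  0.056]
cap [0.48  0.13  0.017]
marker [ 0.481 -0.248  0.01 ]
lens [ 0.566 -0.328  0.12 ]
holder [ 0.563 -0.145  0.056]
cap [0.476 0.134 0.017]
```

View pics/crop.png

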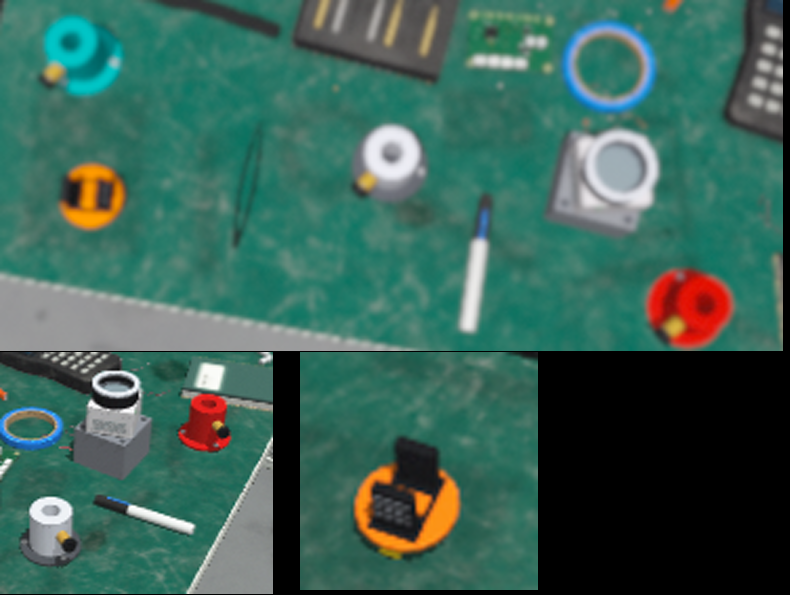

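The crop confirms it: the grey aluminium tube on a dark disc (crop 390,160) with brass housing is the holder; the red and turquoise ones are decoys. Cap at (92,196), its tabs separated along roughly the image horizontal. Now I'll bring the wrist camera over the inspection camera.

```bash
python3 -m handwheel '[{"z":-0.04,"x":0.01},{"z":-0.08,"x":0.04,"y":-0.015},{"z":-0.1,"x":0.08,"y":-0.03},{"z":-0.1,"x":0.12,"y":-0.045},{"z":-0.1,"x":0.16,"y":-0.06},{"z":-0.1,"x":0.2,"y":-0.075},{"z":-0.1,"x":0.24,"y":-0.09},{"z":-0.1,"x":0.28,"y":-0.1},{"z":-0.1,"x":0.32,"y":-0.115},{"z":-0.1,"x":0.36,"y":-0.125}]' 0.087 40
python3 -m handwheel '[{"x":0.03,"y":-0.01},{"x":0.06,"y":-0.02},{"x":0.07,"y":-0.024},{"x":0.07,"y":-0.024},{"x":0.07,"y":-0.024}]'
python3 - <<'E'
from h import *
d=grab("wrist","w1.png");print(np.array(d["hand_eye"]).round(3),d["K"],d["c2w"].round(3))
E
```

```text
[[-0.001 -0.958 -0.287  0.079]
 [ 1.    -0.    -0.     0.001]
 [ 0.    -0.287  0.958 -0.163]
 [ 0.     0.     0.     1.   ]] [[333.89023354   0.         256.87896821]
 [  0.         333.89023354 191.86713983]
 [  0.           0.           1.        ]] [[ 0.32  -0.907 -0.272  0.284]
 [-0.947 -0.308 -0.09  -0.591]
 [-0.002  0.287 -0.958  0.384]
 [ 0.     0.     0.     1.   ]]invalid input at $[0]: expected keys x, y, z, wx, wy, wz
invalid input at $[0]: expected keys x, y, z, wx, wy, wz
```

View pics/w1.png

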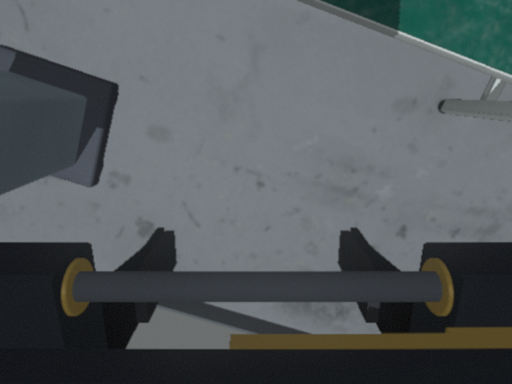

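The picture shows only the floor beside the bench; the moves were refused because all six keys are needed. Retrying.

```bash
python3 -m handwheel '[{"x":0.01,"y":0,"z":-0.04,"wx":0,"wy":0,"wz":0},{"x":0.04,"y":-0.015,"z":-0.06,"wx":0,"wy":0,"wz":0},{"x":0.08,"y":-0.03,"z":-0.08,"wx":0,"wy":0,"wz":0},{"x":0.12,"y":-0.04,"z":-0.09,"wx":0,"wy":0,"wz":0},{"x":0.16,"y":-0.055,"z":-0.1,"wx":0,"wy":0,"wz":0},{"x":0.2,"y":-0.07,"z":-0.1,"wx":0,"wy":0,"wz":0},{"x":0.24,"y":-0.08,"z":-0.1,"wx":0,"wy":0,"wz":0},{"x":0.28,"y":-0.095,"z":-0.1,"wx":0,"wy":0,"wz":0},{"x":0.32,"y":-0.11,"z":-0.1,"wx":0,"wy":0,"wz":0},{"x":0.36,"y":-0.12,"z":-0.1,"wx":0,"wy":0,"wz":0}]' 0.087 40
python3 -m handwheel '[{"x":0.03,"y":-0.01,"z":0,"wx":0,"wy":0,"wz":0},{"x":0.06,"y":-0.02,"z":0,"wx":0,"wy":0,"wz":0},{"x":0.06,"y":-0.028,"z":0,"wx":0,"wy":0,"wz":0},{"x":0.06,"y":-0.028,"z":0,"wx":0,"wy":0,"wz":0},{"x":0.06,"y":-0.028,"z":0,"wx":0,"wy":0,"wz":0},{"x":0.06,"y":-0.028,"z":0,"wx":0,"wy":0,"wz":0}]'
python3 - <<'E'
from h import *
d=grab("wrist","w2.png");print(d["c2w"].round(3))
E
```

```text
time: 0.98
position: [0.5036, -0.3903, 0.3227]
tool_rot: [3.1, 0.511, -0.0]
ft_force: [0.8, -1.2, -0.4]
grip_width: 1.001
grip_force: 0.0
time: 1.48
position: [0.549, -0.3484, 0.3225]
tool_rot: [3.099, 0.506, -0.002]
ft_force: [0.2, -0.4, -0.1]
grip_width: 0.996
grip_force: 0.0
[[ 0.318 -0.908 -0.273  0.624]
 [-0.948 -0.304 -0.092 -0.324]
 [ 0.001  0.288 -0.958  0.485]
 [ 0.     0.     0.     1.   ]]
```

View pics/w2.png

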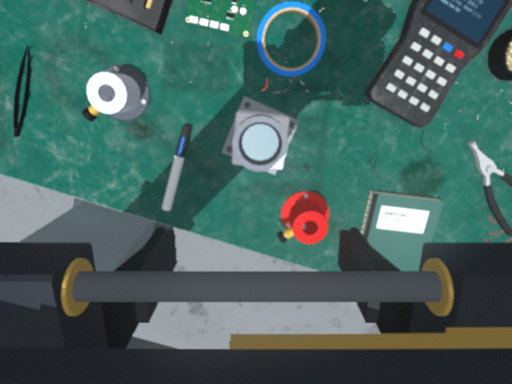

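Wrist view: camera with lens at about (261,142), block corners about (247,98),(298,120),(276,172),(225,142); holder mouth at about (107,93), marker (177,165). Measuring more precisely.

```bash
python3 - <<'E'
from h import *
for nm,box_c,box_h in (("w2.png",((220,90),(310,185)),((75,60),(160,130))),("top.png",((320,162),(370,212)),((246,160),(285,200)))):
    d=load(nm);im=d["image"];hsv=cv2.cvtColor(im,cv2.COLOR_RGB2HSV)
    sc=4
    for lab,((x0,y0),(x1,y1)) in (("cam",box_c),("hold",box_h)):
        c=cv2.resize(hsv[y0:y1,x0:x1],None,fx=sc,fy=sc,interpolation=cv2.INTER_CUBIC)
        for t,m in (("white",(c[...,1]<40)&(c[...,2]>185)),("nongreen",(c[...,1]<70)&(c[...,2]>70)),("glass",(c[...,0]>85)&(c[...,0]<115)&(c[...,1]>20)&(c[...,1]<90)&(c[...,2]>150))):
            cs,hi=cv2.findContours(m.astype(np.uint8)*255,cv2.RETR_CCOMP,cv2.CHAIN_APPROX_NONE)
            for i,k in enumerate(cs):
                if cv2.contourArea(k)<(150 if hi[0][i][3]<0 else 60)*(4 if nm[0]=="w" else 1): continue
                (ex,ey),(w,h),an=cv2.fitEllipse(k); r=cv2.minAreaRect(k)
                print(nm,lab,t,"hole" if hi[0][i][3]>=0 else "out","ell",np.round([(ex+.5)/sc-.5+x0,(ey+.5)/sc-.5+y0,w/sc,h/sc],1),"rect",np.round([r[0][0]/sc+x0,r[0][1]/sc+y0,r[1][0]/sc,r[1][1]/sc,r[2]],1))
d=load("w2.png");c=d["image"]
a=cv2.resize(c[85:185,210:310],(400,400),interpolation=cv2.INTER_CUBIC);b=cv2.resize(c[50:150,65:165],(400,400),interpolation=cv2.INTER_CUBIC)
cv2.imwrite("pics/crop2.png",np.hstack([a,b])[:,:,::-1])
E
```

```text
w2.png cam white out ell [277.5 164.2  10.   26. ] rect [279.3 164.4  10.7  26.2  46.6]
w2.png cam white out ell [236.1 145.7   5.2  21. ] rect [236.3 146.2  20.    5.2  84.4]
w2.png cam white out ell [282.2 133.1   4.6  14.6] rect [282.9 133.1  14.2   5.1  62.4]
w2.png cam white out ell [262.5 121.7   8.8  29.1] rect [263.  120.8  34.    7.    6.4]
w2.png cam nongreen out ell [259.5 136.5  70.9  75.1] rect [260.4 138.3  64.6  69.3  20.2]
w2.png cam glass out ell [259.7 141.8  36.9  37. ] rect [260.  142.2  37.   37.   90. ]
w2.png cam glass out ell [262.  143.7  57.7  61.6] rect [260.8 143.4  58.4  56.7  18. ]
w2.png cam glass hole ell [278.5 164.1   8.9  18.8] rect [280.  164.9   9.   20.   45. ]
w2.png cam glass hole ell [259.8 143.3  43.8  44.1] rect [260.2 143.6  44.   43.8   0. ]
w2.png hold white out ell [106.4  92.4  38.9  44.3] rect [106.8  92.7  44.2  39.2  45. ]
w2.png hold white hole ell [106.1  92.7  15.4  17.6] rect [106.4  93.   17.5  15.4  45. ]
w2.png hold nongreen out ell [118.   92.5  52.1  64.7] rect [118.2  91.2  65.   53.3  16.9]
w2.png hold glass out ell [106.1
[... 352 characters left out ...]
349.4 181.3  24.9  31.9] rect [349.6 183.1  29.4  27.8  78.4]
top.png cam white hole ell [350.3 180.7  17.5  20.1] rect [350.6 181.2  18.8  19.    0. ]
top.png cam nongreen out ell [343.2 186.4  40.1  43.9] rect [344.6 186.3  38.7  40.1  14.9]
top.png cam glass out ell [348.6 181.8  15.   18.1] rect [348.9 182.1  16.7  16.4   8.1]
top.png hold white out ell [264.6 176.5  20.1  20.3] rect [265.  176.9  20.2  20.   90. ]
top.png hold white hole ell [264.5 176.4   7.3   7.5] rect [264.9 176.8   7.2   7.2  45. ]
top.png hold nongreen out ell [263.9 180.3  27.7  29.3] rect [264.8 180.4  27.8  29.1  26.6]
top.png hold nongreen hole ell [255.4 186.9   7.1   7.4] rect [255.8 187.3   6.7   7.1  45. ]
```

View pics/crop2.png

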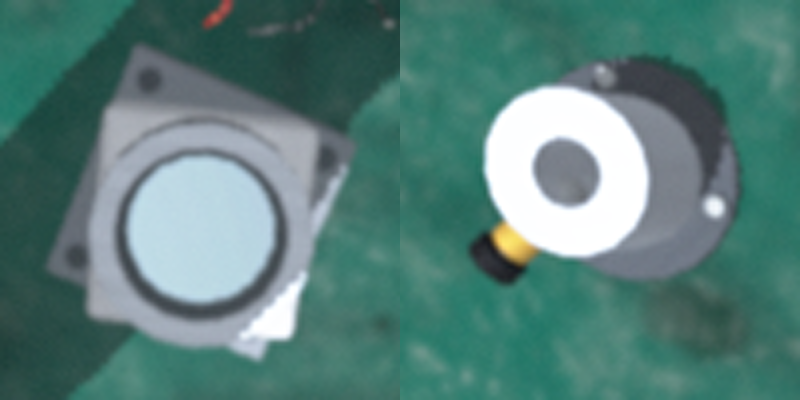

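Crop: body edges turned about 5° clockwise in the wrist picture (block about 23°); lens rim opening centre (259.8,143.3); holder mouth centre (106.3,92.5), knob at lower left.

```bash
python3 - <<'E'
from h import *
w=load("w2.png");t=load("top.png");s=load("side.png")
print("lens",onz(w,259.8,143.3,.12),onz(t,349.6,181.3,.12)); print("hold",onz(w,106.3,92.5,.056),onz(t,264.6,176.4,.056))
c=lambda x,y:(x/4+210-.4,y/4+85-.4)
P=[onz(w,*c(*p),.098) for p in ((105,108),(318,128),(297,335),(88,318))]
for i in range(3):
    e=P[i+1]-P[i]; print(np.linalg.norm(e),np.degrees(np.arctan2(e[1],e[0])))
print("ctr",((P[0]+P[2])/2).round(4))
st=ctrl.get_state();M=R.from_rotvec(st["tool_rot"]).as_matrix();print(M.round(4),st["position"])
L=onz(w,259.8,143.3,.12); print("tool shift",M.T@(np.append(L[:2],.078-.019)-st["position"]))
print("y axis ang",np.degrees(np.arctan2(M[1,1],M[0,1])))
E
```

```text
lens [ 0.57415177 -0.34458868  0.12      ] [ 0.57237841 -0.34344389  0.12      ]
hold [ 0.56475779 -0.1483531   0.056     ] [ 0.56316596 -0.14716745  0.056     ]
0.06055146477496694 -76.71397995278618
0.06020974002308574 -165.83484383182903
0.06203869759887925 103.76774702546963
ctr [ 0.5743 -0.3455  0.098 ]
[[ 9.482e-01  3.177e-01 -6.000e-04]
 [ 3.177e-01 -9.482e-01 -1.300e-03]
 [-1.000e-03  1.000e-03 -1.000e+00]] [ 0.54889494 -0.34863279  0.32261085]
tool shift [0.02549896 0.00392135 0.26358939]
y axis ang -71.47623558772912
```

```bash
python3 -m handwheel '[{"x":0.0245,"y":0.0035,"z":0,"wx":0,"wy":0,"wz":4.8},{"x":0.0245,"y":0.0035,"z":0.04,"wx":0,"wy":0,"wz":4.8},{"x":0.0245,"y":0.0035,"z":0.08,"wx":0,"wy":0,"wz":4.8},{"x":0.0245,"y":0.0035,"z":0.12,"wx":0,"wy":0,"wz":4.8},{"x":0.0245,"y":0.0035,"z":0.14,"wx":0,"wy":0,"wz":4.8},{"x":0.0245,"y":0.0035,"z":0.16,"wx":0,"wy":0,"wz":4.8},{"x":0.0245,"y":0.0035,"z":0.18,"wx":0,"wy":0,"wz":4.8},{"x":0.0245,"y":0.0035,"z":0.2,"wx":0,"wy":0,"wz":4.8},{"x":0.0245,"y":0.0035,"z":0.22,"wx":0,"wy":0,"wz":4.8},{"x":0.0245,"y":0.0035,"z":0.22,"wx":0,"wy":0,"wz":4.8}]'
python3 -m handwheel '[{"x":0,"y":0,"z":0.015,"wx":0,"wy":0,"wz":0},{"x":0,"y":0,"z":0.03,"wx":0,"wy":0,"wz":0},{"x":0,"y":0,"z":0.042,"wx":0,"wy":0,"wz":0},{"x":0,"y":0,"z":0.042,"wx":0,"wy":0,"wz":0},{"x":0,"y":0,"z":0.042,"wx":0,"wy":0,"wz":0},{"x":0,"y":0,"z":0.042,"wx":0,"wy":0,"wz":0}]'
python3 -m handwheel '[{"x":0,"y":0,"z":0,"wx":0,"wy":0,"wz":0},{"x":0,"y":0,"z":0,"wx":0,"wy":0,"wz":0},{"x":0,"y":0,"z":0,"wx":0,"wy":0,"wz":0},{"x":0,"y":0,"z":0,"wx":0,"wy":0,"wz":0},{"x":0,"y":0,"z":0,"wx":0,"wy":0,"wz":0},{"x":0,"y":0,"z":0,"wx":0,"wy":0,"wz":0},{"x":0,"y":0,"z":0,"wx":0,"wy":0,"wz":0},{"x":0,"y":0,"z":0,"wx":0,"wy":0,"wz":0}]' 0 40
```

```text
time: 2.37
position: [0.5707, -0.3425, 0.0978]
tool_rot: [-3.115, -0.376, 0.011]
ft_force: [-1.3, -0.5, -0.2]
grip_width: 0.995
grip_force: 0.0
time: 2.87
position: [0.5752, -0.3426, 0.0618]
tool_rot: [3.117, 0.38, 0.002]
ft_force: [-0.8, -0.0, 1.0]
grip_width: 1.001
grip_force: 0.0
time: 3.53
position: [0.575, -0.3424, 0.061]
tool_rot: [3.117, 0.38, 0.001]
ft_force: [0.4, -1.8, 1.4]
grip_width: 0.717
grip_force: 40.0
```

```bash
python3 -m handwheel '[{"x":0,"y":0,"z":-0.015,"wx":0,"wy":0,"wz":0},{"x":0,"y":0,"z":-0.035,"wx":0,"wy":0,"wz":0},{"x":0,"y":0,"z":-0.06,"wx":0,"wy":0,"wz":0},{"x":0,"y":0,"z":-0.085,"wx":0,"wy":0,"wz":0},{"x":0,"y":0,"z":-0.1,"wx":0,"wy":0,"wz":0},{"x":0,"y":0,"z":-0.1,"wx":0,"wy":0,"wz":0},{"x":0,"y":0,"z":-0.1,"wx":0,"wy":0,"wz":0},{"x":0,"y":0,"z":-0.1,"wx":0,"wy":0,"wz":0}]'
python3 -m handwheel '[{"x":0.006,"y":-0.03,"z":0,"wx":0,"wy":0,"wz":0},{"x":0.012,"y":-0.06,"z":0,"wx":0,"wy":0,"wz":0},{"x":0.018,"y":-0.09,"z":0,"wx":0,"wy":0,"wz":0},{"x":0.024,"y":-0.12,"z":0,"wx":0,"wy":0,"wz":0},{"x":0.03,"y":-0.15,"z":0,"wx":0,"wy":0,"wz":0},{"x":0.036,"y":-0.175,"z":0,"wx":0,"wy":0,"wz":0},{"x":0.0377,"y":-0.1914,"z":0,"wx":0,"wy":0,"wz":0},{"x":0.0377,"y":-0.1914,"z":0,"wx":0,"wy":0,"wz":0},{"x":0.0377,"y":-0.1914,"z":0,"wx":0,"wy":0,"wz":0},{"x":0.0377,"y":-0.1914,"z":0,"wx":0,"wy":0,"wz":0}]'
python3 - <<'E'
from h import *
a=grab("top","top2.png");b=grab("side","side2.png");
for d,z in((a,.22),(b,.22)): print(proj(d,np.array([.564,-.148,z])))
A=cv2.resize(a["image"][110:250,190:330],(390,390),interpolation=cv2.INTER_CUBIC);B=cv2.resize(b["image"][50:250,170:370],(400,400),interpolation=cv2.INTER_CUBIC)
o=np.zeros((400,790,3),np.uint8);o[:390,:390]=A;o[:,390:]=B;cv2.imwrite("pics/crop3.png",o[:,:,::-1])
E
```

```text
time: 4.2
position: [0.5734, -0.341, 0.1581]
tool_rot: [-3.116, -0.381, 0.005]
ft_force: [0.1, -0.1, -3.7]
grip_width: 0.716
grip_force: 39.9
time: 5.03
position: [0.5645, -0.1487, 0.1596]
tool_rot: [3.118, 0.378, -0.003]
ft_force: [-0.0, -0.6, -4.3]
grip_width: 0.708
grip_force: 40.0
(np.float64(268.0714259152855), np.float64(158.45411383103564))
(np.float64(249.49098022670682), np.float64(148.28134136549943))
```

View pics/crop3.png

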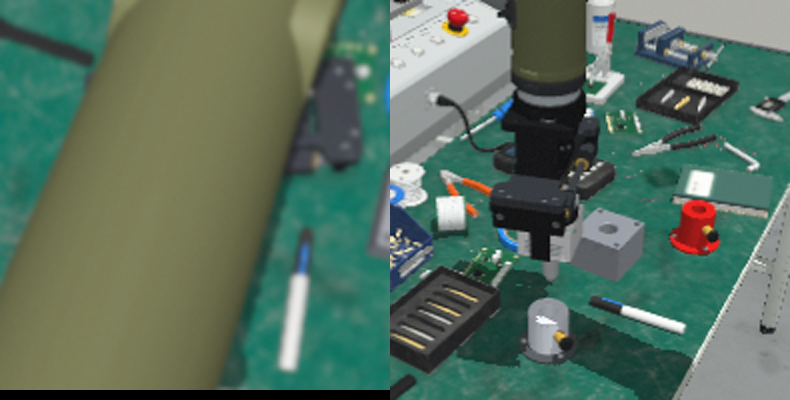

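Side crop: the post tip hangs at (551,279), directly over the holder mouth at about (549,310). Quick numerical check of the post against the bore axis.

```bash
python3 - <<'E'
from h import *
b=load("side2.png");s=load("side.png");im=b["image"].astype(int)
for z in (.105,.11,.115,.12,.13): print("axis at z",z,np.round(proj(b,np.array([.564,-.148,z])),1))
print("mouth",np.round(proj(b,np.array([.564,-.148,.056])),1))
for v in (178,180,182,184,186,188,190):
    print(v,im[v,238:264].sum(1)//3)
g=im.min(2)
# holder tube edges in the first side picture
i0=s["image"].astype(int).min(2)
for v in (206,210,214,218): print(v,i0[v,232:268])
E
```

```text
axis at z 0.105 [249.3 189.5]
axis at z 0.11 [249.3 187.8]
axis at z 0.115 [249.3 186.1]
axis at z 0.12 [249.3 184.5]
axis at z 0.13 [249.4 181. ]
mouth [249.3 205.2]
178 [ 85  78  42  21  22  19  20  20  22  21  22  19 135 154 155 154 152 155
 167 157 154 152 133 110  98  95]
180 [ 84  84  84  83  86  84  69  66  64  49  46  28 109 121 118 124 131 157
 171 176 159 152 116  96  96  96]
182 [ 86  85  81  79  77  79  78  82  98 114 120 122 123 122 117 111  93  84
  86  86  87  86  92  95  96  96]
184 [ 79  78  79  79  80  83  87  87  99 114 120 123 123 121 116 111  89  79
  79  79  79  80  82  83  87  86]
186 [ 45  47  44  44  43  40  66  70  95 113 119 122 122 122 117 110  88  79
  82  81  83  79  78  79  83  83]
188 [ 47  45  44  45  46  50  46  46  43  71 110 122 123 121 114  89  77  77
  75  79  81  78  78  79  82  82]
190 [52 53 52 45 44 43 40 40 44 44 55 74 93 77 81 83 79 75 77 80 82 79 77 75
 76 78]
206 [ 59  74  80  75  77  92  87 209 236 239 239 238 236 188 169 170 173 170
 161 150 137 200 233 238 239 238 240 146  55  49  48  50  48  52  53  57]
210 [ 52  55  61  60  54  49  46 112 128 132 173 231 238 238 238 239 239 238
 237 238 239 239 238 221 173 162 158  93  44  39  43  49  57  61  66  66]
214 [ 41  43  51  55  53  32  37 113 129 131 140 145 151 152 159 163 164 167
 171 173 175 174 174 169 167 161 155  96  56  48  43  43  42  45  39  36]
218 [ 54  51  36  42  49  51  49 113 129 134 140 147 150 153 161 165 164 167
 171 126  66  64  71  76  75  61  69  79  82  88  77  52  59  64  64  51]
```

```bash
python3 -m handwheel '[{"x":0.0015,"y":-0.0004,"z":0.02,"wx":0,"wy":0,"wz":0},{"x":0.0015,"y":-0.0004,"z":0.04,"wx":0,"wy":0,"wz":0},{"x":0.0015,"y":-0.0004,"z":0.046,"wx":0,"wy":0,"wz":0},{"x":0.0015,"y":-0.0004,"z":0.05,"wx":0,"wy":0,"wz":0},{"x":0.0015,"y":-0.0004,"z":0.053,"wx":0,"wy":0,"wz":0},{"x":0.0015,"y":-0.0004,"z":0.056,"wx":0,"wy":0,"wz":0},{"x":0.0015,"y":-0.0004,"z":0.059,"wx":0,"wy":0,"wz":0},{"x":0.0015,"y":-0.0004,"z":0.06,"wx":0,"wy":0,"wz":0},{"x":0.0015,"y":-0.0004,"z":0.06,"wx":0,"wy":0,"wz":0}]' 
python3 - <<'E'
from h import *
s=ctrl.get_state();print(s["position"],s["ft_force"],s["torque"])
E
```

```text
time: 5.88
position: [0.5667, -0.1463, 0.1008]
tool_rot: [3.118, 0.381, 0.0]
ft_force: [-0.1, -0.2, -3.2]
grip_width: 0.716
grip_force: 40.0
[ 0.56673186 -0.14625015  0.1007516 ] [-0.11725044 -0.24057367 -3.19425308] [-0.00430644  0.02209121  0.02110739]
```

```bash
python3 -m handwheel '[{"x":0,"y":0,"z":0.005,"wx":0,"wy":0,"wz":0},{"x":0,"y":0,"z":0.01,"wx":0,"wy":0,"wz":0},{"x":0,"y":0,"z":0.015,"wx":0,"wy":0,"wz":0},{"x":0,"y":0,"z":0.02,"wx":0,"wy":0,"wz":0},{"x":0,"y":0,"z":0.02,"wx":0,"wy":0,"wz":0}]'
python3 -m handwheel '[{"x":0,"y":0,"z":0.005,"wx":0,"wy":0,"wz":0},{"x":0,"y":0,"z":0.01,"wx":0,"wy":0,"wz":0},{"x":0,"y":0,"z":0.014,"wx":0,"wy":0,"wz":0},{"x":0,"y":0,"z":0.017,"wx":0,"wy":0,"wz":0},{"x":0,"y":0,"z":0.017,"wx":0,"wy":0,"wz":0}]'
```

```text
time: 6.3
position: [0.5669, -0.1468, 0.0796]
tool_rot: [3.118, 0.381, 0.001]
ft_force: [3.7, -1.7, -5.8]
grip_width: 0.711
grip_force: 40.0
time: 6.72
position: [0.5664, -0.1462, 0.0625]
tool_rot: [-3.118, -0.381, 0.001]
ft_force: [3.9, -1.9, -6.1]
grip_width: 0.715
grip_force: 40.0
```

```bash
python3 -m handwheel '[{"x":0,"y":0,"z":0.001,"wx":0,"wy":0,"wz":0},{"x":0,"y":0,"z":0.002,"wx":0,"wy":0,"wz":0},{"x":0,"y":0,"z":0.002,"wx":0,"wy":0,"wz":0},{"x":0,"y":0,"z":0.002,"wx":0,"wy":0,"wz":0}]'
python3 -m handwheel '[{"x":0,"y":0,"z":0.001,"wx":0,"wy":0,"wz":0},{"x":0,"y":0,"z":0.001,"wx":0,"wy":0,"wz":0},{"x":0,"y":0,"z":0.001,"wx":0,"wy":0,"wz":0}]'
```

```text
time: 7.05
position: [0.5667, -0.1463, 0.0616]
tool_rot: [3.118, 0.381, 0.0]
ft_force: [3.9, -2.7, -2.3]
grip_width: 0.714
grip_force: 40.0
time: 7.3
position: [0.5669, -0.1464, 0.061]
tool_rot: [3.118, 0.381, 0.001]
ft_force: [3.7, -2.4, 0.1]
grip_width: 0.714
grip_force: 40.0
```

```bash
python3 -m handwheel '[{"x":0,"y":0,"z":0.002,"wx":0,"wy":0,"wz":0},{"x":0,"y":0,"z":0.003,"wx":0,"wy":0,"wz":0},{"x":0,"y":0,"z":0.003,"wx":0,"wy":0,"wz":0},{"x":0,"y":0,"z":0.003,"wx":0,"wy":0,"wz":0}]'
python3 -m handwheel '[{"x":0,"y":0,"z":-0.002,"wx":0,"wy":0,"wz":0},{"x":0,"y":0,"z":-0.003,"wx":0,"wy":0,"wz":0},{"x":0,"y":0,"z":-0.003,"wx":0,"wy":0,"wz":0}]'
```

```text
time: 7.63
position: [0.5671, -0.1464, 0.0608]
tool_rot: [3.117, 0.38, 0.001]
ft_force: [-2.8, -0.5, 17.0]
grip_width: 0.714
grip_force: 40.0
time: 7.88
position: [0.567, -0.1463, 0.061]
tool_rot: [3.118, 0.381, 0.001]
ft_force: [3.0, -2.3, 2.6]
grip_width: 0.714
grip_force: 40.0
```

Fully home: z no longer yields at 17 N. Release, rise, look at the lens.

```bash
python3 -m handwheel '[{"x":0,"y":0,"z":0,"wx":0,"wy":0,"wz":0},{"x":0,"y":0,"z":0,"wx":0,"wy":0,"wz":0},{"x":0,"y":0,"z":0,"wx":0,"wy":0,"wz":0},{"x":0,"y":0,"z":0,"wx":0,"wy":0,"wz":0},{"x":0,"y":0,"z":0,"wx":0,"wy":0,"wz":0},{"x":0,"y":0,"z":-0.01,"wx":0,"wy":0,"wz":0},{"x":0,"y":0,"z":-0.03,"wx":0,"wy":0,"wz":0},{"x":0,"y":0,"z":-0.06,"wx":0,"wy":0,"wz":0},{"x":0,"y":0,"z":-0.09,"wx":0,"wy":0,"wz":0},{"x":0,"y":0,"z":-0.12,"wx":0,"wy":0,"wz":0}]' 0.087
python3 -m handwheel '[{"x":-0.02,"y":0,"z":-0.03,"wx":0,"wy":0,"wz":0},{"x":-0.04,"y":0,"z":-0.06,"wx":0,"wy":0,"wz":0},{"x":-0.04,"y":0,"z":-0.1,"wx":0,"wy":0,"wz":0},{"x":-0.04,"y":0,"z":-0.14,"wx":0,"wy":0,"wz":0},{"x":-0.04,"y":0,"z":-0.14,"wx":0,"wy":0,"wz":0},{"x":-0.04,"y":0,"z":-0.14,"wx":0,"wy":0,"wz":0},{"x":-0.04,"y":0,"z":-0.14,"wx":0,"wy":0,"wz":0}]'
python3 - <<'E'
from h import *
d=grab("wrist","w3.png");b=grab("side","side3.png")
u,v=proj(d,np.array([.5645,-.148,.12]));print(u,v,proj(b,np.array([.5645,-.148,.12])))
x,y=int(u)-75,max(0,int(v)-75);A=cv2.resize(d["image"][y:y+150,x:x+150],(400,400),interpolation=cv2.INTER_CUBIC)
B=cv2.resize(b["image"][140:260,190:310],(390,400),interpolation=cv2.INTER_CUBIC);print(x,y)
cv2.imwrite("pics/crop4.png",np.hstack([A,B])[:,:,::-1])
E
```

```text
time: 8.72
position: [0.5662, -0.1459, 0.1824]
tool_rot: [-3.118, -0.381, 0.001]
ft_force: [1.1, -0.2, -0.1]
grip_width: 1.001
grip_force: 0.0
time: 9.3
position: [0.5275, -0.1556, 0.3207]
tool_rot: [3.118, 0.381, -0.0]
ft_force: [-0.0, -0.1, -0.4]
grip_width: 1.003
grip_force: 0.0
257.37947063430335 132.16027419575468 (np.float64(249.15744867280125), np.float64(184.39110336908644))
182 57
```

View pics/crop4.png

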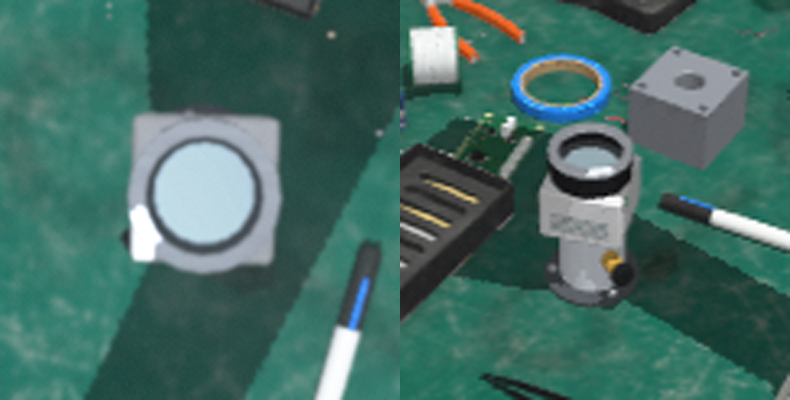

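Camera stands upright on the holder, lens rim about (205,193) in the left crop (≈(259,129) full frame), body resting on the tube. Next: measure the lens and look at the cap.

```bash
python3 -m handwheel '[{"x":0.001,"y":-0.035,"z":0,"wx":0,"wy":0,"wz":0},{"x":0.002,"y":-0.07,"z":0,"wx":0,"wy":0,"wz":0},{"x":0.004,"y":-0.105,"z":0,"wx":0,"wy":0,"wz":0},{"x":0.006,"y":-0.14,"z":0,"wx":0,"wy":0,"wz":0},{"x":0.008,"y":-0.175,"z":0,"wx":0,"wy":0,"wz":0},{"x":0.01,"y":-0.21,"z":0.01,"wx":0,"wy":0,"wz":0},{"x":0.011,"y":-0.245,"z":0.02,"wx":0,"wy":0,"wz":0},{"x":0.011,"y":-0.28,"z":0.03,"wx":0,"wy":0,"wz":0},{"x":0.011,"y":-0.294,"z":0.04,"wx":0,"wy":0,"wz":0},{"x":0.011,"y":-0.294,"z":0.04,"wx":0,"wy":0,"wz":0}]'
python3 -m handwheel '[{"x":0,"y":0,"z":0,"wx":0,"wy":0,"wz":0},{"x":0,"y":0,"z":0,"wx":0,"wy":0,"wz":0},{"x":0,"y":0,"z":0,"wx":0,"wy":0,"wz":0},{"x":0,"y":0,"z":0,"wx":0,"wy":0,"wz":0}]'
python3 - <<'E'
from h import *
d=load("w3.png");im=d["image"];sc=4
c=cv2.resize(cv2.cvtColor(im[80:180,210:310],cv2.COLOR_RGB2HSV),None,fx=sc,fy=sc,interpolation=cv2.INTER_CUBIC)
m=(c[...,0]>85)&(c[...,0]<115)&(c[...,1]>10)&(c[...,1]<90)&(c[...,2]>130)
cs,hi=cv2.findContours(m.astype(np.uint8)*255,cv2.RETR_CCOMP,cv2.CHAIN_APPROX_NONE)
for i,k in enumerate(cs):
    if cv2.contourArea(k)>3000:
        (x,y),w,_=cv2.fitEllipse(k);x=(x+.5)/sc-.5+210;y=(y+.5)/sc-.5+80
        print(hi[0][i][3],x,y,np.array(w)/sc,onz(d,x,y,.12),"(glass)",onz(d,x,y,.103))
d=grab("wrist","w4.png");im=d["image"];p=ctrl.get_state();M=R.from_rotvec(p["tool_rot"]).as_matrix();print(p["position"],p["tool_rot"])
h=cv2.cvtColor(im,cv2.COLOR_RGB2HSV);m=((h[...,0]>5)&(h[...,0]<22)&(h[...,1]>170)&(h[...,2]>100)).astype(np.uint8);m[230:]=0
n,l,st,ce=cv2.connectedComponentsWithStats(m)
i=1+np.argmax(st[1:,4]);print(st[i],ce[i])
k=cv2.convexHull(np.argwhere(m)[:,::-1].astype(np.int32));e=cv2.fitEllipse(k);print(e,onz(d,*e[0],.017))
x,y=int(e[0][0])-50,max(0,int(e[0][1])-50);print(x,y)
cv2.imwrite("pics/crop5.png",cv2.resize(im[y:y+100,x:x+100],(600,600),interpolation=cv2.INTER_CUBIC)[:,:,::-1])
E
```

```text
time: 10.23
position: [0.4644, 0.1365, 0.2775]
tool_rot: [-3.116, -0.393, 0.009]
ft_force: [-0.7, -0.5, -0.0]
grip_width: 1.001
grip_force: 0.0
time: 10.57
position: [0.4683, 0.1307, 0.2807]
tool_rot: [-3.119, -0.377, -0.0]
ft_force: [0.9, -0.3, -0.3]
grip_width: 0.998
grip_force: 0.0
-1 258.10141372680664 128.93748092651367 [38.20730972 38.5760498 ] [ 0.56802132 -0.14792634  0.12      ] (glass) [ 0.56630628 -0.1484115   0.103     ]
-1 257.6890640258789 127.92212295532227 [63.55569077 65.52219391] [ 0.56896159 -0.14723598  0.12      ] (glass) [ 0.56729056 -0.14768884  0.103     ]
3 258.28536224365234 129.9648094177246 [43.60322952 44.22397614] [ 0.567008   -0.14838234  0.12      ] (glass) [ 0.56524554 -0.14888885  0.103     ]
[0.46824115 0.13093204 0.28070567] [3.11885674e+00 3.77127470e-01 3.25547372e-04]
[ 237  124   47   47 1011] [260.35311573 145.67457962]
((259.9967346191406, 146.66879272460938), (46.140079498291016, 46.30004119873047), 27.412282943725586) [0.48130033 0.1288459  0.017     ]
209 96
```

View pics/crop5.png

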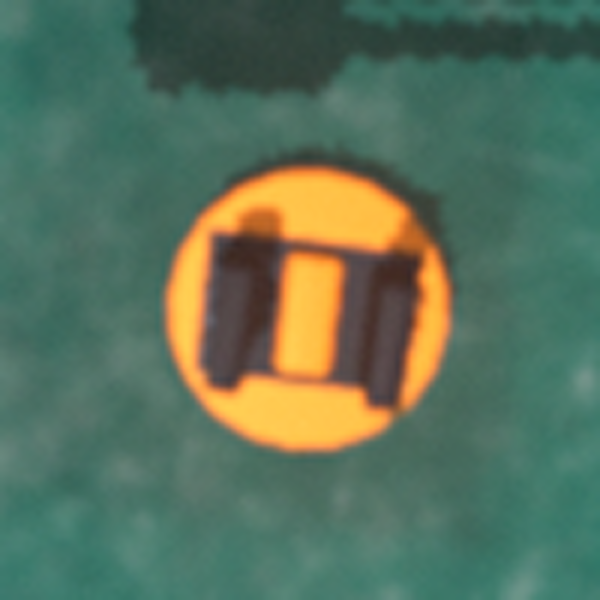

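Cap crop: flange centre (308,309) (full frame 260,147), tabs left and right at (240,310) and (390,325), turned about 5° clockwise. Go down and pinch.

```bash
python3 -m handwheel '[{"x":0.012,"y":0.005,"z":0,"wx":0,"wy":0,"wz":5.3},{"x":0.012,"y":0.005,"z":0.04,"wx":0,"wy":0,"wz":5.3},{"x":0.012,"y":0.005,"z":0.08,"wx":0,"wy":0,"wz":5.3},{"x":0.012,"y":0.005,"z":0.12,"wx":0,"wy":0,"wz":5.3},{"x":0.012,"y":0.005,"z":0.16,"wx":0,"wy":0,"wz":5.3},{"x":0.012,"y":0.005,"z":0.19,"wx":0,"wy":0,"wz":5.3},{"x":0.012,"y":0.005,"z":0.21,"wx":0,"wy":0,"wz":5.3},{"x":0.012,"y":0.005,"z":0.21,"wx":0,"wy":0,"wz":5.3},{"x":0.012,"y":0.005,"z":0.21,"wx":0,"wy":0,"wz":5.3},{"x":0.012,"y":0.005,"z":0.21,"wx":0,"wy":0,"wz":5.3}]' 0.06 20
python3 - <<'E'
from h import *
P=[]
for i in range(3): s=ctrl.get_state();P.append(s["position"]);ctrl.get_image("wrist")
M=R.from_rotvec(s["tool_rot"]).as_matrix();p=np.mean(P,0);print(np.round(P,4).tolist(),M.T@(np.array([.4813,.1288,.021])-p),np.degrees(np.arctan2(M[1,0],M[0,0])))
E
```

```text
time: 11.45
position: [0.482, 0.1302, 0.0721]
tool_rot: [-3.132, -0.235, -0.004]
ft_force: [0.7, -0.8, 0.8]
grip_width: 0.687
grip_force: 0.0
[[0.482, 0.1302, 0.0721], [0.4823, 0.1304, 0.0725], [0.4823, 0.1304, 0.0725]] [-0.00132005  0.00137208  0.05138212] 8.59436164549133
```

```bash
python3 -m handwheel '[{"x":-0.001,"y":0.001,"z":0.02,"wx":0,"wy":0,"wz":0},{"x":-0.001,"y":0.001,"z":0.035,"wx":0,"wy":0,"wz":0},{"x":-0.001,"y":0.001,"z":0.045,"wx":0,"wy":0,"wz":0},{"x":-0.001,"y":0.001,"z":0.051,"wx":0,"wy":0,"wz":0},{"x":-0.001,"y":0.001,"z":0.051,"wx":0,"wy":0,"wz":0},{"x":-0.001,"y":0.001,"z":0.051,"wx":0,"wy":0,"wz":0}]'
python3 -m handwheel '[{"x":0,"y":0,"z":0,"wx":0,"wy":0,"wz":0},{"x":0,"y":0,"z":0,"wx":0,"wy":0,"wz":0},{"x":0,"y":0,"z":0,"wx":0,"wy":0,"wz":0},{"x":0,"y":0,"z":0,"wx":0,"wy":0,"wz":0},{"x":0,"y":0,"z":0,"wx":0,"wy":0,"wz":0},{"x":0,"y":0,"z":0,"wx":0,"wy":0,"wz":0},{"x":0,"y":0,"z":0,"wx":0,"wy":0,"wz":0},{"x":0,"y":0,"z":0,"wx":0,"wy":0,"wz":0}]' 0 20
```

```text
time: 12.1
position: [0.4801, 0.1292, 0.02]
tool_rot: [-3.133, -0.236, -0.001]
ft_force: [0.2, 0.2, -0.2]
grip_width: 0.687
grip_force: 0.0
time: 12.77
position: [0.4802, 0.1291, 0.0201]
tool_rot: [3.132, 0.236, 0.001]
ft_force: [-0.8, -0.8, 4.5]
grip_width: 0.323
grip_force: 20.0
```

Pinched fully (28 mm). Lift and carry to the viewing pose.

```bash
python3 -m handwheel '[{"x":0,"y":0,"z":-0.01,"wx":0,"wy":0,"wz":0},{"x":0,"y":0,"z":-0.03,"wx":0,"wy":0,"wz":0},{"x":0,"y":0,"z":-0.06,"wx":0,"wy":0,"wz":0},{"x":0,"y":0,"z":-0.09,"wx":0,"wy":0,"wz":0},{"x":0,"y":0,"z":-0.12,"wx":0,"wy":0,"wz":0},{"x":0,"y":0,"z":-0.15,"wx":0,"wy":0,"wz":0},{"x":0,"y":0,"z":-0.18,"wx":0,"wy":0,"wz":0},{"x":0,"y":0,"z":-0.2,"wx":0,"wy":0,"wz":0},{"x":0,"y":0,"z":-0.2,"wx":0,"wy":0,"wz":0},{"x":0,"y":0,"z":-0.2,"wx":0,"wy":0,"wz":0}]'
python3 -m handwheel '[{"x":0,"y":0.03,"z":-0.02,"wx":0,"wy":0,"wz":0},{"x":0,"y":0.06,"z":-0.04,"wx":0,"wy":0,"wz":0},{"x":0,"y":0.09,"z":-0.06,"wx":0,"wy":0,"wz":0},{"x":0,"y":0.12,"z":-0.08,"wx":0,"wy":0,"wz":0},{"x":0,"y":0.15,"z":-0.1,"wx":0,"wy":0,"wz":0},{"x":0,"y":0.18,"z":-0.1,"wx":0,"wy":0,"wz":0},{"x":0,"y":0.21,"z":-0.1,"wx":0,"wy":0,"wz":0},{"x":0,"y":0.24,"z":-0.1,"wx":0,"wy":0,"wz":0},{"x":0.002,"y":0.27,"z":-0.1,"wx":0,"wy":0,"wz":0},{"x":0.004,"y":0.289,"z":-0.1,"wx":0,"wy":0,"wz":0}]'
python3 -m handwheel '[{"x":0,"y":0,"z":0,"wx":0,"wy":0,"wz":0},{"x":0,"y":0,"z":0,"wx":0,"wy":0,"wz":0},{"x":0,"y":0,"z":0,"wx":0,"wy":0,"wz":0},{"x":0,"y":0,"z":0,"wx":0,"wy":0,"wz":0},{"x":0,"y":0,"z":0,"wx":0,"wy":0,"wz":0}]'
python3 - <<'E'
from h import *
for i in range(4): d=grab("wrist","w5%d.png"%i); print(ctrl.get_state()["position"].round(4) if hasattr(ctrl.get_state()["position"],"round") else ctrl.get_state()["position"], proj(d,np.array([.567,-.148,.12])))
E
```

```text
time: 13.6
position: [0.4801, 0.1292, 0.2206]
tool_rot: [3.132, 0.236, 0.004]
ft_force: [-0.7, -0.2, -1.9]
grip_width: 0.323
grip_force: 20.0
time: 14.43
position: [0.5259, -0.1599, 0.317]
tool_rot: [-3.133, -0.23, 0.006]
ft_force: [-0.1, 0.3, -2.1]
grip_width: 0.324
grip_force: 20.0
time: 14.85
position: [0.527, -0.1545, 0.3194]
tool_rot: [-3.132, -0.24, 0.0]
ft_force: [-0.4, -0.4, -0.8]
grip_width: 0.324
grip_force: 20.0
[ 0.527  -0.1547  0.3196] (np.float64(255.81696612894564), np.float64(129.67391540386706))
[ 0.527  -0.155   0.3197] (np.float64(255.52198111928706), np.float64(129.7093093638632))
[ 0.527  -0.1553  0.3197] (np.float64(255.20325673197877), np.float64(129.6978243078608))
[ 0.527  -0.1555  0.3197] (np.float64(254.91491018113328), np.float64(129.67999856915614))
```

View pics/w53.png

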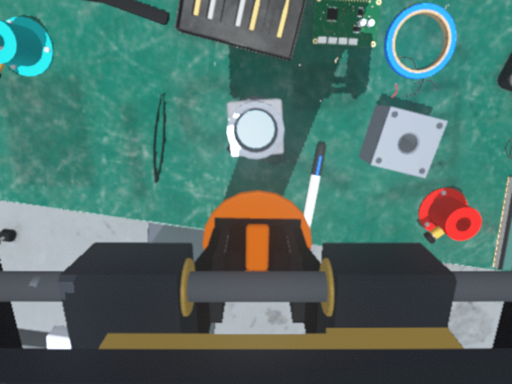

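View: cap held level with the flange arc from (203,235) over (257,192) to (312,235); lens rim at about (256,130). Fitting both numerically.

```bash
python3 - <<'E'
from h import *
from scipy.optimize import least_squares
sc=4
s=ctrl.get_state();M=R.from_rotvec(s["tool_rot"]).as_matrix()
for i in range(4):
    d=load("w5%d.png"%i);im=d["image"]
    c=cv2.resize(cv2.cvtColor(im[80:180,205:305],cv2.COLOR_RGB2HSV),None,fx=sc,fy=sc,interpolation=cv2.INTER_CUBIC)
    m=(c[...,0]>85)&(c[...,0]<115)&(c[...,1]>10)&(c[...,1]<90)&(c[...,2]>130)
    cs,hi=cv2.findContours(m.astype(np.uint8)*255,cv2.RETR_CCOMP,cv2.CHAIN_APPROX_NONE)
    L=None
    for j,k in enumerate(cs):
        if hi[0][j][3]>=0 and cv2.contourArea(k)>9000:
            (x,y),w,_=cv2.fitEllipse(k);x=(x+.5)/sc-.5+205;y=(y+.5)/sc-.5+80;L=onz(d,x,y,.12);print("lens",np.round([x,y,*w],1),L.round(4))
    # flange arc in tool coordinates, plane tool z=.003
    h=cv2.cvtColor(im,cv2.COLOR_RGB2HSV);m=((h[...,0]>3)&(h[...,0]<22)&(h[...,1]>150)&(h[...,2]>60));m[:180]=0;m[:,:195]=0;m[:,320:]=0
    pts=[(u,np.argmax(m[:,u])-.5) for u in range(215,301)]+[(np.argmax(m[v])-.5,v) for v in range(212,232)]+[(511.5-np.argmax(m[v][::-1]),v) for v in range(212,232)]
    E=dict(d);E["c2w"]=np.array(d["hand_eye"])
    P=np.array([onz(E,u,v,.003)[:2] for u,v in pts])
    f=least_squares(lambda q:np.hypot(*(P-q[:2]).T)-q[2],[0,0,.03],loss="soft_l1",f_scale=.0005).x
    print("cap in tool x,y,r",f.round(4))
    Tl=np.linalg.inv(d["c2w"]@np.linalg.inv(E["c2w"]))
    if L is not None: print("lens in tool",(Tl[:3,:3]@L+Tl[:3,3]).round(4))
E
```

```text
cap in tool x,y,r [0.0019 0.0008 0.0286]
cap in tool x,y,r [0.0019 0.0008 0.0286]
cap in tool x,y,r [0.0018 0.0008 0.0286]
cap in tool x,y,r [0.0018 0.0007 0.0286]
```

```bash
python3 - <<'E'
from h import *
d=load("w53.png");im=d["image"];sc=4
E=np.array(d["hand_eye"]);Tl=np.linalg.inv(d["c2w"]@np.linalg.inv(E))
g=cv2.resize(cv2.cvtColor(im[85:175,215:295],cv2.COLOR_RGB2GRAY),None,fx=sc,fy=sc,interpolation=cv2.INTER_CUBIC)
for th in (90,100,110,120,130):
    cs,_=cv2.findContours((g<th).astype(np.uint8)*255,cv2.RETR_LIST,cv2.CHAIN_APPROX_NONE)
    for k in cs:
        if cv2.contourArea(k)<8000: continue
        (x,y),w,_=cv2.fitEllipse(k)
        if abs(x/4-40)>8 or max(w)>220: continue
        x=(x+.5)/sc-.5+215;y=(y+.5)/sc-.5+85
        L=onz(d,x,y,.12);print(th,np.round([x,y,w[0]/4,w[1]/4],1),L.round(4),(Tl[:3,:3]@L+Tl[:3,3]).round(4))
E
python3 - <<'E'
from h import *
from scipy.ndimage import map_coordinates as mc
d=load("w53.png");g=cv2.cvtColor(d["image"],cv2.COLOR_RGB2GRAY).astype(float)
E=np.array(d["hand_eye"]);Tl=np.linalg.inv(d["c2w"]@np.linalg.inv(E))
c=np.array([255.5,129.5]);r=np.arange(14,30,.25)
for it in range(3):
    pts=[]
    for a in np.radians(np.arange(0,360,5)):
        p=mc(g,[c[1]+r*np.sin(a),c[0]+r*np.cos(a)],order=1);k=np.argmin(p[:36]);q=np.gradient(p)[k:k+20];pts.append(c+r[k+np.argmax(q)]*np.array([np.cos(a),np.sin(a)]))
    pts=np.array(pts,np.float32);rr=np.hypot(*(pts-c).T);ok=abs(rr-np.median(rr))<1.5
    e=cv2.fitEllipse(pts[ok]);print(ok.sum(),np.round(e[0]+e[1],2));c=np.array(e[0])
L=onz(d,*c,.12);print(L.round(4),(Tl[:3,:3]@L+Tl[:3,3]).round(4))
E
```

```text
72 [255.25 129.67  43.51  44.3 ]
72 [255.28 129.67  43.51  44.27]
72 [255.26 129.67  43.57  44.25]
[ 0.5671 -0.1484  0.12  ] [ 0.0406 -0.0009  0.1997]
```

Shift to the lens: x 0.039, y −0.002, z about 0.192. Approach to just above the rim.

```bash
python3 -m handwheel '[{"x":0.02,"y":-0.001,"z":0,"wx":0,"wy":0,"wz":0},{"x":0.039,"y":-0.002,"z":0.02,"wx":0,"wy":0,"wz":0},{"x":0.039,"y":-0.002,"z":0.05,"wx":0,"wy":0,"wz":0},{"x":0.039,"y":-0.002,"z":0.08,"wx":0,"wy":0,"wz":0},{"x":0.039,"y":-0.002,"z":0.11,"wx":0,"wy":0,"wz":0},{"x":0.039,"y":-0.002,"z":0.14,"wx":0,"wy":0,"wz":0},{"x":0.039,"y":-0.002,"z":0.16,"wx":0,"wy":0,"wz":0},{"x":0.039,"y":-0.002,"z":0.175,"wx":0,"wy":0,"wz":0},{"x":0.039,"y":-0.002,"z":0.175,"wx":0,"wy":0,"wz":0},{"x":0.039,"y":-0.002,"z":0.175,"wx":0,"wy":0,"wz":0}]'
python3 -m handwheel '[{"x":0,"y":0,"z":0.002,"wx":0,"wy":0,"wz":0},{"x":0,"y":0,"z":0.004,"wx":0,"wy":0,"wz":0},{"x":0,"y":0,"z":0.006,"wx":0,"wy":0,"wz":0},{"x":0,"y":0,"z":0.007,"wx":0,"wy":0,"wz":0},{"x":0,"y":0,"z":0.007,"wx":0,"wy":0,"wz":0}]'
python3 - <<'E'
from h import *
b=grab("side","side4.png");cv2.imwrite("pics/crop6.png",cv2.resize(b["image"][130:250,190:310],(590,590),interpolation=cv2.INTER_CUBIC)[:,:,::-1])
E
```

```text
time: 15.88
position: [0.565, -0.148, 0.1444]
tool_rot: [-3.132, -0.237, 0.002]
ft_force: [0.1, -0.0, -0.7]
grip_width: 0.322
grip_force: 20.0
time: 16.3
position: [0.5653, -0.1483, 0.1377]
tool_rot: [3.132, 0.236, 0.0]
ft_force: [1.3, 0.6, -0.6]
grip_width: 0.329
grip_force: 20.0
```

```bash
python3 -m handwheel '[{"x":0,"y":0,"z":0.0015,"wx":0,"wy":0,"wz":0},{"x":0,"y":0,"z":0.003,"wx":0,"wy":0,"wz":0},{"x":0,"y":0,"z":0.0045,"wx":0,"wy":0,"wz":0},{"x":0,"y":0,"z":0.006,"wx":0,"wy":0,"wz":0},{"x":0,"y":0,"z":0.006,"wx":0,"wy":0,"wz":0},{"x":0,"y":0,"z":0.006,"wx":0,"wy":0,"wz":0}]'
```

```text
time: 16.85
position: [0.5652, -0.1482, 0.1313]
tool_rot: [-3.133, -0.236, 0.001]
ft_force: [0.8, 0.2, -1.3]
grip_width: 0.322
grip_force: 20.0
```

Plug is inside the rim (8 mm) without force. Last millimetres.

```bash
python3 -m handwheel '[{"x":0,"y":0,"z":0.0015,"wx":0,"wy":0,"wz":0},{"x":0,"y":0,"z":0.003,"wx":0,"wy":0,"wz":0},{"x":0,"y":0,"z":0.004,"wx":0,"wy":0,"wz":0},{"x":0,"y":0,"z":0.004,"wx":0,"wy":0,"wz":0},{"x":0,"y":0,"z":0.004,"wx":0,"wy":0,"wz":0}]'
python3 -m handwheel '[{"x":0,"y":0,"z":0.001,"wx":0,"wy":0,"wz":0},{"x":0,"y":0,"z":0.001,"wx":0,"wy":0,"wz":0},{"x":0,"y":0,"z":0.001,"wx":0,"wy":0,"wz":0},{"x":0,"y":0,"z":0.001,"wx":0,"wy":0,"wz":0}]'
```

```text
time: 17.27
position: [0.5654, -0.1483, 0.1281]
tool_rot: [3.132, 0.236, 0.001]
ft_force: [-1.4, -0.5, 3.6]
grip_width: 0.321
grip_force: 20.0
time: 17.6
position: [0.5655, -0.1483, 0.128]
tool_rot: [3.132, 0.236, 0.001]
ft_force: [-3.4, -0.1, 8.4]
grip_width: 0.324
grip_force: 20.0
```

Seated: z holds at 0.128 with 8 N. Ease off, release, retreat straight up.

```bash
python3 -m handwheel '[{"x":0,"y":0,"z":-0.0015,"wx":0,"wy":0,"wz":0},{"x":0,"y":0,"z":-0.0015,"wx":0,"wy":0,"wz":0},{"x":0,"y":0,"z":-0.0015,"wx":0,"wy":0,"wz":0}]'
python3 -m handwheel '[{"x":0,"y":0,"z":0,"wx":0,"wy":0,"wz":0},{"x":0,"y":0,"z":0,"wx":0,"wy":0,"wz":0},{"x":0,"y":0,"z":0,"wx":0,"wy":0,"wz":0},{"x":0,"y":0,"z":0,"wx":0,"wy":0,"wz":0},{"x":0,"y":0,"z":0,"wx":0,"wy":0,"wz":0},{"x":0,"y":0,"z":0,"wx":0,"wy":0,"wz":0}]' 0.06
python3 -m handwheel '[{"x":0,"y":0,"z":-0.01,"wx":0,"wy":0,"wz":0},{"x":0,"y":0,"z":-0.03,"wx":0,"wy":0,"wz":0},{"x":0,"y":0,"z":-0.06,"wx":0,"wy":0,"wz":0},{"x":0,"y":0,"z":-0.09,"wx":0,"wy":0,"wz":0},{"x":-0.02,"y":0,"z":-0.12,"wx":0,"wy":0,"wz":0},{"x":-0.04,"y":0,"z":-0.15,"wx":0,"wy":0,"wz":0},{"x":-0.04,"y":0,"z":-0.17,"wx":0,"wy":0,"wz":0},{"x":-0.04,"y":0,"z":-0.19,"wx":0,"wy":0,"wz":0},{"x":-0.04,"y":0,"z":-0.19,"wx":0,"wy":0,"wz":0},{"x":-0.04,"y":0,"z":-0.19,"wx":0,"wy":0,"wz":0}]'
python3 - <<'E'
from h import *
d=grab("wrist","w6.png");b=grab("side","side5.png")
A=cv2.resize(d["image"][55:205,182:332],(400,400),interpolation=cv2.INTER_CUBIC)
B=cv2.resize(b["image"][140:260,190:310],(390,400),interpolation=cv2.INTER_CUBIC)
cv2.imwrite("pics/crop7.png",np.hstack([A,B])[:,:,::-1])
h=cv2.cvtColor(d["image"],cv2.COLOR_RGB2HSV);m=((h[...,0]>5)&(h[...,0]<22)&(h[...,1]>170)&(h[...,2]>100)).astype(np.uint8);m[:75]=0;m[190:]=0;m[:,:195]=0;m[:,320:]=0
k=cv2.convexHull(np.argwhere(m)[:,::-1].astype(np.int32));e=cv2.fitEllipse(k);print(e,onz(d,*e[0],.125))
E
```

```text
time: 17.85
position: [0.5655, -0.1483, 0.1281]
tool_rot: [3.132, 0.236, 0.001]
ft_force: [-0.4, 0.0, 2.8]
grip_width: 0.322
grip_force: 20.0
time: 18.35
position: [0.565, -0.1482, 0.1277]
tool_rot: [-3.133, -0.236, 0.001]
ft_force: [0.3, 0.6, 1.1]
grip_width: 0.657
grip_force: 0.0
time: 19.18
position: [0.5263, -0.1542, 0.3198]
tool_rot: [3.131, 0.236, 0.005]
ft_force: [0.7, -0.2, -0.5]
grip_width: 0.689
grip_force: 0.0
((256.94085693359375, 131.1053466796875), (53.360233306884766, 54.84513854980469), 172.05133056640625) [ 0.56615741 -0.14946509  0.125     ]
```

View pics/crop7.png

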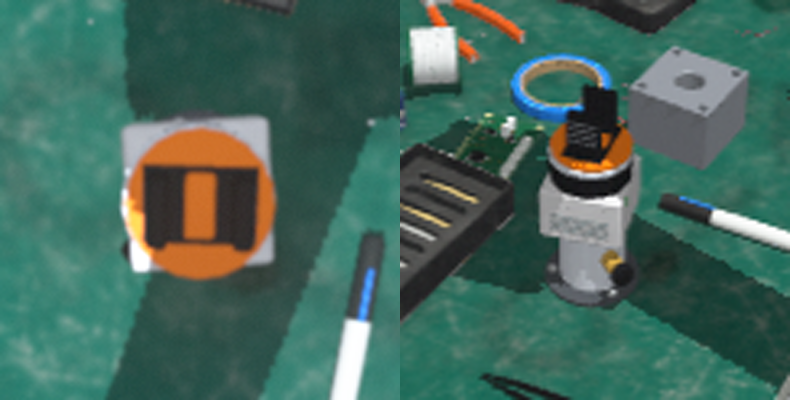

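The cap sits level and centred on the lens rim (crop 200,203), its tabs about 40 mm apart so sprung out, and the camera is upright in the holder; nothing is touched.

```bash
python3 -c "
from bench import ctrl
print(ctrl.close_job())"
```

```text
the job is handed in; nothing more can be done
None
```

The job is handed in after about 19 s of robot time, with no verdict returned: the camera is pushed home upright in the grey holder, the cap is on the lens rim with both tabs sprung out, and the marker was left alone.

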